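Take the reverse-threaded burr nut off the grinder

TASK

The coffee grinder on the worktop has been opened for cleaning, and its burr is held by the winged steel nut, which has a left-hand (reverse) thread. Unscrew that nut by about a quarter turn the way a reverse thread comes loose, lift it off without forcing it, and set it down upright in the middle of the white plate. Leave the round grind dial as it is.

Things in the scene. Friction and masses are not known exactly. Their poses are not given: they have to be found in the camera images.
- wing_nut: Loose winged steel nut, 0.16 kg. Knurled round skirt, 50 mm across, 20 mm high, carries one upright flat bar (its ears) 56 long, 12 thick, to 50 mm above the underside: grip across the 12 mm, fingertips above the skirt. Origin: centre of underside; x along ears, y across, z up. REVERSE coarse thread: comes off CLOCKWISE seen from above, free to lift once turned 60 to 110 degrees from its start.
- grinder: Opened lower half of a coffee grinder, fixed: aluminium box 172 x 128 mm, deck 85 mm up, round burr chamber, rim 97 mm up. Origin: centre of underside; x from spout and dial to chamber. Spindle at x = +30 mm, y = 0; the nut rests 92 mm up, turns easily, does not rise as it turns, has 2 mm play, is clear of the spindle 20 mm higher. Anticlockwise it meets a hard stop.
- dial_mark (a point): Outer end of the pointer line on the grind dial: a round black knurled knob, 40 mm across, top 103 mm above the worktop, on the grinder's deck, 86 mm from the spindle on the spout side. The point lies on top of the dial, 17 mm from its axis. The dial turns when pushed; leave it alone.
- plate: Plain white round plate (loose), 164 mm across, 19 mm high at the rim; flat inside, about 90 mm across, 8 mm above its underside. Origin: centre of the underside, z up.
Mind the look-alikes: they are no part of the job. There is more than one size of the plate; the job needs the largest.

How it is judged:
On the way:
1. the nut is unscrewed and lifted upright off the spindle (z of wing_nut in the frame of grinder above 0.112 m and angle between wing_nut's own z axis and vertical below 0.35 rad), for 0.1 s.
At the end, for the whole second after the job is handed in: The nut stands upright (within 8 degrees) and at rest on the flat of the plate, its axis within 30 mm of the plate's middle; the plate lies level; the dial is where it was (its mark moved less than 6 mm) (horizontal distance between wing_nut and plate below 0.03 m and z of wing_nut in the frame of plate below 0.014 m and angle between wing_nut's own z axis and vertical below 0.15 rad and angle between plate's own z axis and vertical below 0.1 rad and contact force between wing_nut and plate above 0.3 N and linear speed of wing_nut below 0.02 m/s); the robot touches nothing.
It fails at once if the nut is forced on its spindle (more than 60 N between nut and grinder) (contact force between wing_nut and grinder above 60 N).
It fails at once if the grind dial is turned (its mark moved by more than 6 mm) (distance of dial_mark from where it was at the start of the episode above 0.006 m).
It also fails if it takes over 51 s, if anything falls off the work surface, if the arm or the gripper's body presses on something with over 40 N, if the wrist force passes 120 N, or if a joint passes its speed limit or range.

ROBOT

A 6-joint arm with a two-finger parallel gripper is mounted at the origin on a cart in front of the work surface, level with it; the furniture and walls round the work are solid. World frame = base frame: x ahead of the robot, y to its left, z up, the work surface at z = 0. Lengths are in m, angles in rad, forces in N, time in s.
With the tool pointing down it reaches from about 0.4 to 0.825 m from the base axis. Payload 7 kg.
Tool frame: the origin (TCP) lies between the finger pads; the fingertips stand 22 mm ahead of it and the grasp point (between the pads) lies 3 mm ahead of it; z points along the fingers, y is the direction in which the jaws open and shut (so a half turn about z gives the same grasp; the last joint's range is limited). The gripper opens to 88 mm and grips with 3 to 60 N. Pads are 19 mm wide; open, the fingers measure 130 mm over their backs; the gripper's body (78 mm by 193 mm) begins 47 mm behind the grasp point.
Start: joints at [1.621, 0.359, 0.012, 0, -1.224, -0.288], TCP at [0.159, 0.656, 0.249] pointing down, gripper open.
Joint ranges: [-3.07, 3.07], [-1.43, 2.12], [-1.02, 1.25], [-3.03, 1.67], [-3.05, -0], [-3.03, 3.03]. Speed limits (rad/s): [2.39, 2.39, 3.01, 3.14, 3.14, 3.14].

INTERFACE

Orientations are given as [roll, pitch, yaw] about the fixed x, y, z axes, in that order (R = Rz(yaw) Ry(pitch) Rx(roll)).
In Python, from station import arm, optics gives the robot as it stands. The module is installed in compiled form; this text tells all that it offers.
- The arm moves only by the tool jog_arm, never from a script. Its argument "motion" is a list that holds one entry, the list of rows, each a list of 7 numbers: the shift along the tool's x, y, z in m, then the turn, a rotation vector about the tool's x, y, z in degrees, then the finger opening in m, from 0 to 0.0876. In form: [[[x, y, z, rx, ry, rz, grip], ...]]. A call has 1 to 8 rows; each row is the pose to reach, as a shift and turn from the pose measured when the call began, along the tool's axes at that moment; what a row does not reach only later rows make up. A row lasts 1/10 s, in which the tool goes at most 50 mm and 8.59 degrees, less where a joint would pass 70% of its speed; a pose out of reach is approached as far as the arm can. A call with a gripper value outside its range is refused whole. The fingers move at their own pace and stop on an object; "newtons" is the grip in N (left out, the last holds). Time passes only in rows, so rows that repeat a pose let the fingers close. It gives the time, the measured TCP pose, the force and the opening at its end, in the units of the state.
- arm.get_state(): the state, without advancing time (a new reading comes with each control period).
- optics.grab_frame(name): name is "side" or "top" or "wrist"; returns the picture (400x640x3 uint8, red, green, blue); there is no depth.
- optics.camera_model(name): a dict with "mtx" (3x3 intrinsics, pixels), "R" (3x3) and "t" (3): a world point X has camera coordinates R X + t; the wrist camera has in their place "mount" (4x4, takes a point from camera to tool coordinates, whose origin is the TCP and whose axes are the flange's). Camera axes: x right, y down, z forward; pixel columns grow to the right and rows downward; lengths in m; the calibration is good to about 2 mm. The wrist camera is an equidistant fisheye: a pixel r from the principal point sees the ray r / f radians off the axis. A picture is of the moment at which its call begins: read the wrist's pose just before it. camera_model takes no time and is no camera call.
- arm.job_done(): hands the job in, once; it reports no verdict.
The state is a dict: "t": time; "q": joint angles; "qd": joint speeds; "joint_efforts": joint torques, N m; "eef_pos": TCP position; "ee_rot": TCP orientation; "force": force on the tool from outside, world axes, zero at the start; "moment": the same for the moment, N m; "width": finger opening in m.
Only numpy, scipy, OpenCV 4.12 (cv2) and the standard library are available. Lean on these libraries where they do the work, as an engineer would, in place of code of your own. Each camera call takes 0.05 s, during which the arm holds its last target.

## Working session

There is one attempt and no reset: what is moved stays moved. The work goes in short steps, Python scripts to look and compute and a tool call to move; the robot and the scene stay as the last step left them, time stands still between calls to the robot, and variables do not carry over. Pictures are saved under pics/ and viewed, and the job is handed in when it is done.

Besides the shell and the picture viewer there is one more tool, called after "Request:" as name(argument=value, ...) on one line, values as JSON. jog_arm: Moves the arm, as the interface text tells. Its arguments: {"type":"object","properties":{"motion":{"type":"array","items":{"type":"array","items":{"type":"array","items":{"type":"number"}}}},"newtons":{"type":"number"}},"required":["motion"]}

```bash
mkdir -p pics; python3 - <<'E'
from station import arm, optics
import cv2
s=arm.get_state(); print({k:(v if not hasattr(v,'round') else v) for k,v in s.items()})
for n in ["side","top","wrist"]:
    im=optics.grab_frame(n); cv2.imwrite(f"pics/{n}0.png",im[:,:,::-1])
    m=optics.camera_model(n); print(n,m)
E
```

```text
{'t': 0.0, 'q': array([ 1.62109045e+00,  3.59397982e-01,  1.10593054e-02, -3.33088847e-04,
       -1.22409101e+00, -2.88094276e-01]), 'qd': array([-0.00026554, -0.00094394, -0.00053107, -0.00016618,  0.00099111,
        0.00027928]), 'joint_efforts': array([ 7.39320203e-04, -5.82710016e+01,  2.93051237e+01,  6.99691191e+00,
        6.98405929e-03, -1.50035248e-04]), 'eef_pos': array([0.15893243, 0.65556147, 0.24761874]), 'ee_rot': array([ 3.13993763e+00, -1.63904092e-04, -2.37913457e-01]), 'force': array([ 0.91219912,  0.18512357, -1.02591638]), 'moment': array([ 0.00939998, -0.05145682,  0.03767735]), 'width': 0.08713321636055418}
side {'mtx': array([[376.83195096,   0.        , 320.62656132],
       [  0.        , 376.83195096, 196.52692724],
       [  0.        ,   0.        ,   1.        ]]), 'R': array([[ 0.99825501,  0.05888686, -0.00439024],
       [ 0.0246956 , -0.48386113, -0.87479628],
       [-0.05363827,  0.87316135, -0.48447104]]), 't': array([-0.49049778,  0.04823003,  0.91574504])}
top {'mtx': array([[443.30227431,   0.        , 315.10404338],
       [  0.        , 443.30227431, 203.21468511],
       [  0.        ,   0.        ,   1.        ]]), 'R': array([[ 2.08490291e-04, -9.99999870e-01,  4.65769565e-04],
       [-9.86742024e-01, -2.81318860e-04, -1.62296330e-01],
       [ 1.62296440e-01, -4.25757194e-04, -9.86741954e-01]]), 't': array([-0.02384054,  0.48242063,  0.85866586])}
wrist {'mtx': array([[309.70691629,   0.        , 322.43207157],
       [  0.        , 309.70691629, 201.61149618],
       [  0.        ,   0.        ,   1.        ]]), 'mount': array([[-1.15242638e-03, -9.53679183e-01, -3.00823351e-01,
         8.11839548e-02],
       [ 9.99999070e-01, -1.31835341e-03,  3.48579631e-04,
         1.91966855e-03],
       [-7.29024628e-04, -3.00822670e-01,  9.53679815e-01,
        -1.35633106e-01],
       [ 0.00000000e+00,  0.00000000e+00,  0.00000000e+00,
         1.00000000e+00]])}
```

View pics/side0.png

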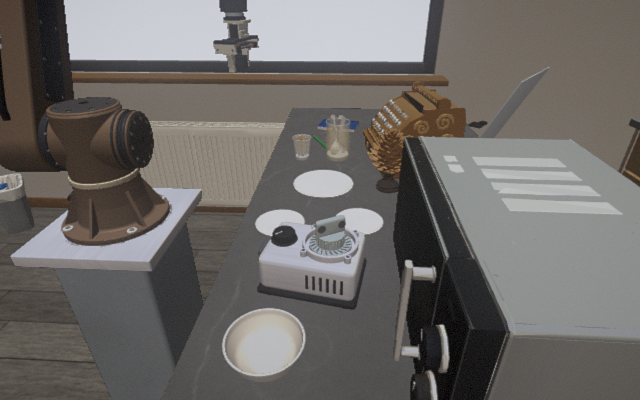

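View pics/top0.png

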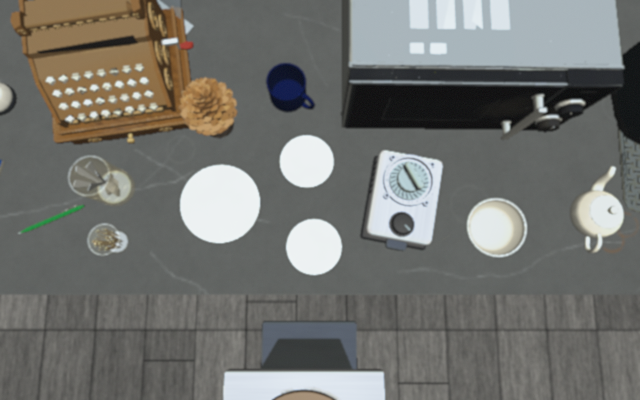

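View pics/wrist0.png

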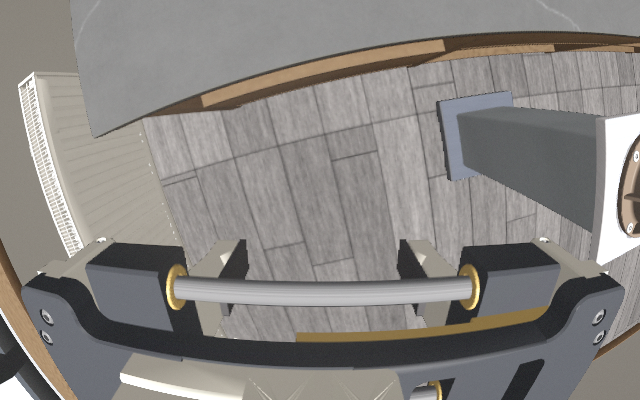

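```bash
cat > h.py <<'E'
from station import arm, optics
import cv2, numpy as np
from scipy.spatial.transform import Rotation as Ro
def ray(n,px):
    m=optics.camera_model(n); K=m["mtx"]; d=np.linalg.inv(K)@np.array([px[0],px[1],1.]); R=m["R"];c=-R.T@m["t"]; return c,R.T@d
def plane(n,px,z):
    c,d=ray(n,px); return c+d*(z-c[2])/d[2]
def proj(n,X):
    m=optics.camera_model(n); p=m["mtx"]@(m["R"]@np.array(X)+m["t"]); return p[:2]/p[2]
E
python3 - <<'E'
from h import *
im=cv2.imread("pics/top0.png")
c=im[140:260,350:460]; a=cv2.resize(c,None,fx=5,fy=5,interpolation=cv2.INTER_CUBIC); cv2.imwrite("pics/crop_top.png",a)
c=im=cv2.imread("pics/side0.png")[205:305,250:380]; cv2.imwrite("pics/crop_side.png",cv2.resize(c,None,fx=6,fy=6,interpolation=cv2.INTER_CUBIC))
im=cv2.imread("pics/top0.png")
hsv=cv2.cvtColor(im,cv2.COLOR_BGR2HSV)
m=((hsv[...,2]>200)&(hsv[...,1]<40)).astype(np.uint8)
for ct in cv2.findContours(m,cv2.RETR_EXTERNAL,cv2.CHAIN_APPROX_NONE)[0]:
    if cv2.contourArea(ct)<800: continue
    (x,y),r=cv2.minEnclosingCircle(ct); e=cv2.fitEllipse(ct); print(np.round(e[0],1),np.round(e[1],1),plane("top",e[0],0.019).round(4), cv2.minAreaRect(ct))
    p=plane("top",(e[0][0]-e[1][0]/2,e[0][1]),.019)-plane("top",(e[0][0]+e[1][0]/2,e[0][1]),.019);print(p.round(3))
for px in [(407,180),(402,223),(345,127),(620,127)]: print(px,plane("top",px,.12))
E
```

```text
[303.7 385.1] [ 29.4 226.9] [ 0.1278 -0.0016  0.019 ] ((304.0, 385.5), (27.0, 160.0), 90.0)
[-0.     0.057  0.   ]
[313.5 246.5] [54.2 54.7] [ 0.3963 -0.0206  0.019 ] ((313.50006103515625, 246.50001525878906), (55.007266998291016, 54.11284255981445), 63.43495178222656)
[-0.     0.111  0.   ]
[490.9 227.4] [44.5 55.4] [ 0.4356 -0.3849  0.019 ] ((490.5, 227.5), (57.0, 45.0), 90.0)
[-0.     0.091  0.   ]
[600.4 213.6] [41.1 56.3] [ 0.4643 -0.6129  0.019 ] ((601.1712036132812, 213.96983337402344), (57.6302604675293, 42.46247100830078), 61.55707550048828)
[-0.     0.085  0.   ]
[219.6 203.4] [76.4 79.4] [0.4854 0.1742 0.019 ] ((219.5000457763672, 203.50003051757812), (76.36752319335938, 79.19595336914062), 45.0)
[-0.     0.158  0.   ]
[405.1 197.1] [72.3 98.7] [ 0.4988 -0.2108  0.019 ] ((405.45947265625, 196.7432403564453), (64.2800064086914, 85.15867614746094), 9.462322235107422)
[-0.    0.15  0.  ]
[306.3 160.9] [51.  52.7] [ 0.5761 -0.0051  0.019 ] ((306.25, 160.75), (52.32590103149414, 51.61879348754883), 45.0)
[-0.     0.107  0.   ]
(407, 180) [ 0.51292942 -0.19440603  0.12      ]
(402, 223) [ 0.43255564 -0.18257563  0.12      ]
(345, 127) [ 0.61557984 -0.08031857  0.12      ]
(620, 127) [ 0.61577262 -0.60170441  0.12      ]
```

View pics/crop_top.png

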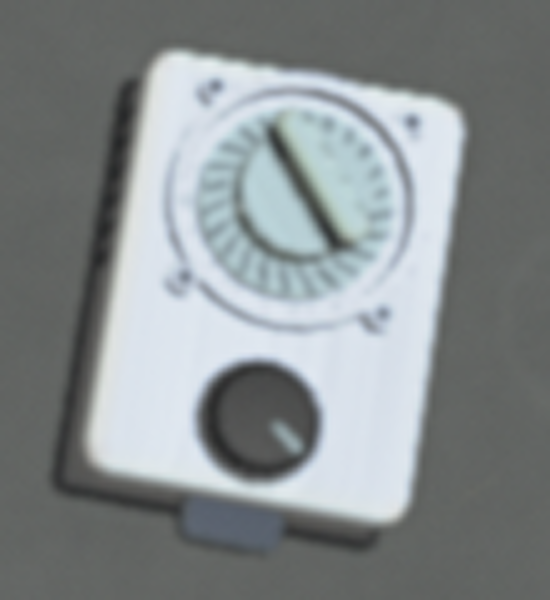

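View pics/crop_side.png

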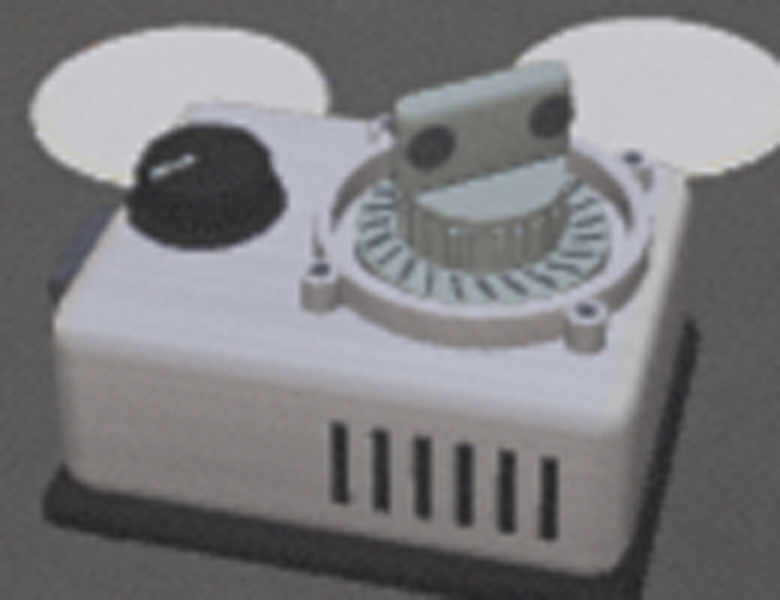

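```bash
python3 - <<'E'
from h import *
T=lambda x,y:(x/5+350-.4,y/5+140-.4)
S=lambda x,y:(x/6+250-.42,y/6+205-.42)
rim=plane("top",T(290,208),.097);print("rim",rim)
a=plane("top",T(276,124),.142);b=plane("top",T(340,246),.142);print("near edge at top",a,b,np.degrees(np.arctan2(*(a-b)[1::-1])), np.linalg.norm(a-b))
a=plane("top",T(286,113),.142);b=plane("top",T(356,243),.142);print("far edge",a,b,np.degrees(np.arctan2(*(a-b)[1::-1])), np.linalg.norm(a-b))
for q in [(398,100),(570,65)]: print("side",plane("side",S(*q),.142))
d=plane("top",T(262,418),.103);print("dial",d,np.linalg.norm((d-rim)[:2]),np.degrees(np.arctan2(*(rim-d)[1::-1])))
# microwave bottom/front: ears
print(plane("top",T(270,500),.0))
for n,px in [("top",(345,127)),("side",(398,262)),("side",(408,140))]:
  print(n,ray(n,px))
for z in [0,.1,.2,.3]:print(z,plane("top",(345,127),z),plane("top",(348,75),z))
# triangulate corner of microwave top-left: side(410,138), top(345,70)
E
python3 -c "
import cv2
im=cv2.imread('pics/top0.png')[40:220,320:560];cv2.imwrite('pics/mw.png',cv2.resize(im,None,fx=3,fy=3))"
```

```text
rim [ 0.51561901 -0.20035787  0.097     ]
near edge at top [ 0.53710204 -0.18670424  0.142     ] [ 0.49191865 -0.20828707  0.142     ] 25.53248537025674 0.050073521415465956
far edge [ 0.54121862 -0.19047734  0.142     ] [ 0.49302177 -0.21409394  0.142     ] 26.104988709875062 0.05367196385968672
side [ 0.49689004 -0.21719101  0.142     ]
side [ 0.54471512 -0.19620608  0.142     ]
dial [ 0.43420342 -0.18592406  0.103     ] 0.08268514202201109 -10.053261444681633
[ 0.41196858 -0.20853434  0.        ]
top (array([ 0.33667127, -0.02333924,  0.92558783]), array([ 0.33195599, -0.0678166 , -0.95880777]))
side (array([ 0.53756978, -0.74737266,  0.48369   ]), array([ 0.15562031,  0.80118339, -0.63736489]))
side (array([ 0.53756978, -0.74737266,  0.48369   ]), array([ 0.17411579,  0.95939695, -0.35426458]))
0 [ 0.65712594 -0.08880618  0.        ] [ 7.77619996e-01 -9.67654022e-02 -1.11022302e-16]
0.1 [ 0.62250419 -0.08173317  0.1       ] [ 0.72998014 -0.08883248  0.1       ]
0.2 [ 0.58788245 -0.07466016  0.2       ] [ 0.68234028 -0.08089956  0.2       ]
0.3 [ 0.5532607  -0.06758715  0.3       ] [ 0.63470042 -0.07296664  0.3       ]
```

View pics/mw.png

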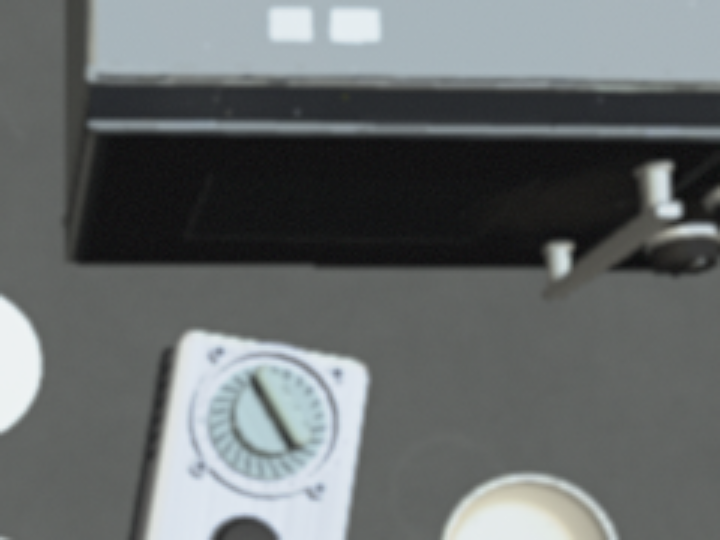

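```bash
cat >> h.py <<'E'
def rel(pos,yawdeg):
    s=arm.get_state(); R=Ro.from_euler('xyz',s["ee_rot"]); 
    d=R.inv().apply(np.array(pos)-s["eef_pos"])
    Rt=Ro.from_euler('xyz',[np.pi,0,np.radians(yawdeg)])
    rv=np.degrees((R.inv()*Rt).as_rotvec())
    print("t",round(s["t"],2),"pos",s["eef_pos"].round(4),"rpy",np.degrees(s["ee_rot"]).round(2),"F",s["force"].round(1),"q",s["q"].round(2)); print("rel",d.round(4),rv.round(2))
    return d,rv
E
python3 - <<'E'
from h import *
for p,y in [((.28,.5,.25),-40),((.42,.3,.25),-70)]: rel(p,y)
E
```

```text
t 0.15 pos [0.1589 0.6557 0.2478] rpy [ 1.7993e+02 -1.0000e-02 -1.3630e+01] F [-0.1  0.1 -0.4] q [ 1.62  0.36  0.01 -0.   -1.22 -0.29]
rel [ 0.1543  0.1228 -0.002 ] [ 0.07 -0.03 26.37]
t 0.15 pos [0.1589 0.6557 0.2478] rpy [ 1.7993e+02 -1.0000e-02 -1.3630e+01] F [-0.1  0.1 -0.4] q [ 1.62  0.36  0.01 -0.   -1.22 -0.29]
rel [ 0.3375  0.2841 -0.0017] [ 6.000e-02 -4.000e-02  5.637e+01]
```

Candidates. Nut: the wing bar at top (408,180). The look-alike round thing is the dial at top (402,223), which I leave alone. Plates: (220,203) measures about 160 mm, against about 107 mm and 111 mm for those at (306,161) and (313,247), and a cream bowl at (491,227). I choose the bar at (408,180) and the plate at (220,203). The crop confirms that the bar stands on the skirt inside the chamber.

Request:
jog_arm(motion=[[[0.3375,0.284,-0.002,0,0,56,0.087],[0.3375,0.284,-0.002,0,0,56,0.087],[0.3375,0.284,-0.002,0,0,56,0.087],[0.3375,0.284,-0.002,0,0,56,0.087],[0.3375,0.284,-0.002,0,0,56,0.087],[0.3375,0.284,-0.002,0,0,56,0.087],[0.3375,0.284,-0.002,0,0,56,0.087],[0.3375,0.284,-0.002,0,0,56,0.087]]])

```text
t: 0.95
eef_pos: [0.3963, 0.3316, 0.2502]
ee_rot: [3.141, -0.001, -1.218]
force: [1.6, 0.7, -0.3]
width: 0.0867
```

```bash
python3 - <<'E'
from h import *
for p,y in [((.48,-0.05,.25),-120)]: rel(p,y)
E
```

```text
t 0.95 pos [0.3963 0.3316 0.2502] rpy [ 1.7998e+02 -5.0000e-02 -6.9770e+01] F [ 1.6  0.7 -0.3] q [ 1.08  0.1  -0.33  0.   -1.15 -0.72]
rel [0.387  0.0534 0.0006] [-0.000e+00 -5.000e-02  5.023e+01]
```

Request:
jog_arm(motion=[[[0.387,0.053,0,0,0,50,0.087],[0.387,0.053,0,0,0,50,0.087],[0.387,0.053,0,0,0,50,0.087],[0.387,0.053,0,0,0,50,0.087],[0.387,0.053,0,0,0,50,0.087],[0.387,0.053,0,0,0,50,0.087],[0.387,0.053,0,0,0,50,0.087],[0.387,0.053,0,0,0,50,0.087]]])

```text
t: 1.75
eef_pos: [0.4802, -0.0522, 0.2507]
ee_rot: [-3.141, -0.001, -2.091]
force: [1.0, 0.4, 0.5]
width: 0.0869
```

```bash
python3 - <<'E'
from h import *
rel((.516,-0.2,.24),-154.3)
E
```

```text
t 1.75 pos [ 0.4802 -0.0522  0.2507] rpy [-1.7996e+02 -4.0000e-02 -1.1981e+02] F [1.  0.4 0.5] q [ 0.3   0.04 -0.39  0.   -1.14 -0.82]
rel [ 0.1104 -0.1045  0.0109] [-5.000e-02 -2.000e-02  3.449e+01]
```

Request:
jog_arm(motion=[[[0.1104,-0.1045,0.011,0,0,34.5,0.087],[0.1104,-0.1045,0.011,0,0,34.5,0.087],[0.1104,-0.1045,0.011,0,0,34.5,0.087],[0.1104,-0.1045,0.011,0,0,34.5,0.087],[0.1104,-0.1045,0.011,0,0,34.5,0.087],[0.1104,-0.1045,0.011,0,0,34.5,0.087]]])

```text
t: 2.35
eef_pos: [0.5157, -0.1998, 0.2396]
ee_rot: [-3.141, -0.0, -2.689]
force: [0.6, -0.0, 0.2]
width: 0.0869
```

```bash
python3 - <<'E'
from h import *
rel((.516,-0.2,.24),-154.3)
for n in ["wrist","side"]:
    im=optics.grab_frame(n); cv2.imwrite(f"pics/{n}1.png",im[:,:,::-1])
E
```

```text
t 2.35 pos [ 0.5157 -0.1998  0.2396] rpy [-1.7997e+02 -3.0000e-02 -1.5409e+02] F [ 0.6 -0.   0.2] q [-0.02  0.17 -0.27  0.   -1.13 -1.1 ]
rel [-0.0002 -0.0003 -0.0004] [-0.03 -0.03  0.21]
```

View pics/wrist1.png

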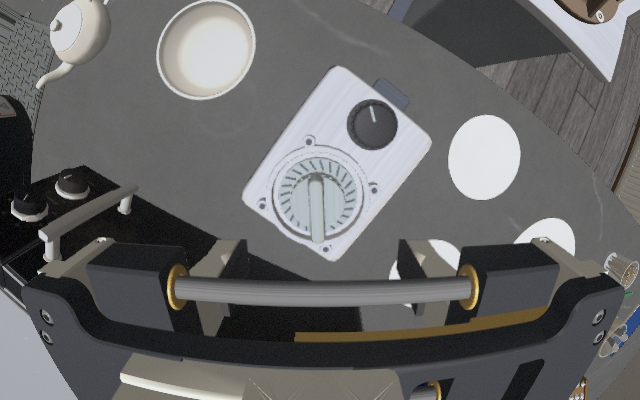

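View pics/side1.png

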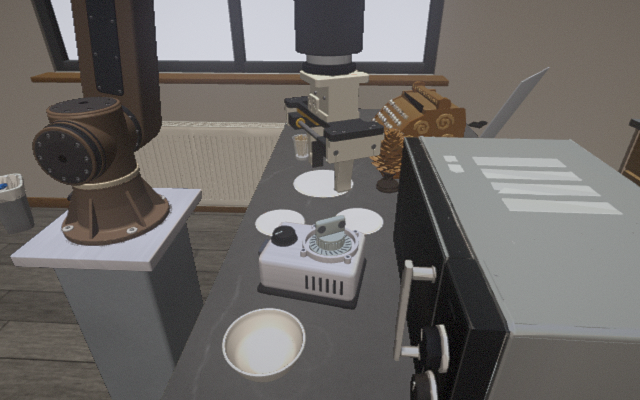

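```bash
cat >> h.py <<'E'
def wplane(px,z,pos,rpy):
    m=optics.camera_model("wrist"); K=m["mtx"]
    u=np.array([(px[0]-K[0,2])/K[0,0],(px[1]-K[1,2])/K[1,1]]); th=np.linalg.norm(u)
    d=np.array([*(u/th*np.sin(th)),np.cos(th)]); R=Ro.from_euler('xyz',rpy).as_matrix()
    M=m["mount"]; c=R@M[:3,3]+pos; d=R@M[:3,:3]@d
    return c+d*(z-c[2])/d[2]
E
python3 - <<'E'
from h import *
print(proj("side",(.5157,-.1998,.22)))
im=cv2.imread("pics/wrist1.png")[140:260,250:390]; cv2.imwrite("pics/w1crop.png",cv2.resize(im,None,fx=5,fy=5,interpolation=cv2.INTER_CUBIC))
E
```

```text
[327.80937929 174.91543302]
```

View pics/w1crop.png

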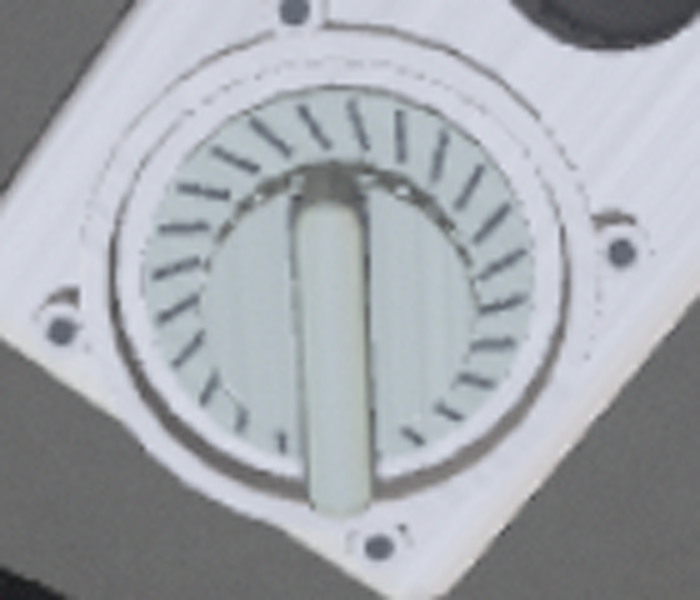

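```bash
python3 - <<'E'
from h import *
s=arm.get_state();pos=s["eef_pos"];rpy=s["ee_rot"]
W=lambda x,y:(x/5+250-.4,y/5+140-.4)
a=wplane(W(330,203),.142,pos,rpy);b=wplane(W(342,516),.142,pos,rpy)
print("ends",a,b,"mid",(a+b)/2,np.linalg.norm(a-b),np.degrees(np.arctan2(*(b-a)[1::-1])))
l=wplane(W(307,350),.142,pos,rpy);r=wplane(W(366,350),.142,pos,rpy);print("width",np.linalg.norm(l-r))
for q in [(339,262)]: print("rim",wplane(W(*q),.097,pos,rpy))
d=plane;print("dial",wplane((372,125),.103,pos,rpy))
E
```

```text
ends [ 0.49437473 -0.21697979  0.142     ] [ 0.54163804 -0.19223519  0.142     ] mid [ 0.51800638 -0.20460749  0.142     ] 0.05334900058571631 27.63420322368471
width 0.009422229909922886
rim [ 0.51411845 -0.20681648  0.097     ]
dial [ 0.43615076 -0.19093486  0.103     ]
```

```bash
python3 - <<'E'
from h import *
rel((.5175,-0.202,.175),-153.5)
m=optics.camera_model("wrist");M=np.linalg.inv(m["mount"])
for z in [.003,.022,.035,.05]:
    p=(M@[0,0,z,1])[:3]; th=np.arctan2(np.hypot(p[0],p[1]),p[2]); u=p[:2]/np.hypot(p[0],p[1])*th*309.7; print(z,u+[322.4,201.6])
E
```

```text
t 2.45 pos [ 0.516  -0.199   0.2401] rpy [-1.7994e+02  2.0000e-02 -1.5404e+02] F [ 0.3 -0.8 -0. ] q [-0.01  0.16 -0.27  0.   -1.13 -1.1 ]
rel [-0.     -0.0033  0.0651] [-0.06  0.02 -0.54]
0.003 [324.79218548 275.07116036]
0.022 [324.58507656 258.03222804]
0.035 [324.46298681 248.10266948]
0.05 [324.33848203 238.0612294 ]
```

Request:
jog_arm(motion=[[[0,-0.003,0.03,0,0,-0.5,0.087],[0,-0.003,0.06,0,0,-0.5,0.087],[0,-0.003,0.065,0,0,-0.5,0.087],[0,-0.003,0.065,0,0,-0.5,0.087]]])

```text
t: 2.85
eef_pos: [0.5171, -0.2009, 0.1751]
ee_rot: [-3.141, -0.001, -2.677]
force: [-0.7, 0.3, 1.3]
width: 0.0867
```

```bash
python3 - <<'E'
from h import *
rel((.5175,-0.202,.175),-153.5)
im=optics.grab_frame("wrist"); cv2.imwrite("pics/wrist2.png",im[:,:,::-1])
im=cv2.imread("pics/wrist2.png")[160:300,250:400]; cv2.imwrite("pics/w2crop.png",cv2.resize(im,None,fx=4,fy=4,interpolation=cv2.INTER_CUBIC))
im=optics.grab_frame("top"); cv2.imwrite("pics/top2.png",im[:,:,::-1])
E
```

```text
t 2.85 pos [ 0.5171 -0.2009  0.1751] rpy [-1.7997e+02 -6.0000e-02 -1.5336e+02] F [-0.7  0.3  1.3] q [-0.02  0.22 -0.36  0.   -0.99 -1.09]
rel [ 0.0002 -0.0011  0.0001] [-0.03 -0.06  0.14]
```

View pics/w2crop.png

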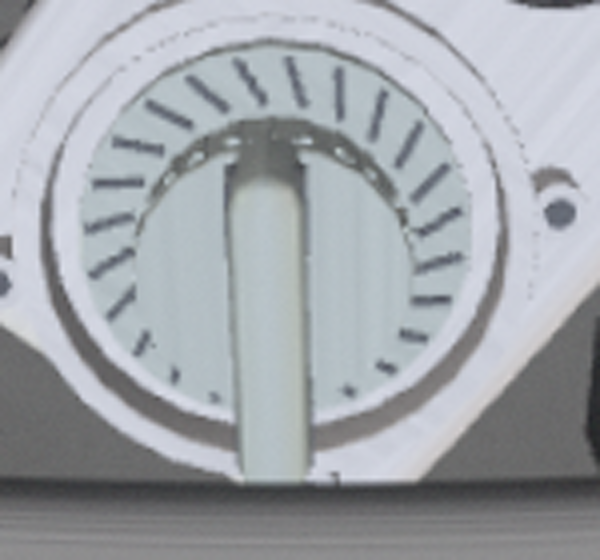

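View pics/top2.png

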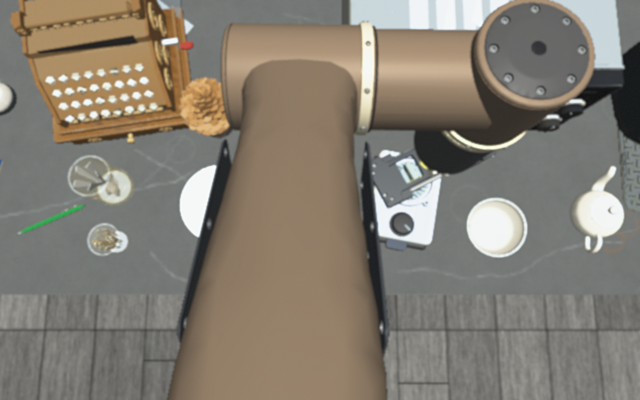

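```bash
python3 - <<'E'
from h import *
s=arm.get_state();pos=s["eef_pos"];rpy=s["ee_rot"];yaw=rpy[2]
W=lambda x,y:(x/4+250-.375,y/4+160-.375)
u=np.array([np.cos(yaw),np.sin(yaw)]);v=np.array([np.sin(yaw),-np.cos(yaw)])
def t(q,z):
    p=wplane(W(*q),z,pos,rpy); d=p[:2]-pos[:2]; return p.round(4),"tool",np.round([d@u,d@v],4)
for q in [(268,180),(277,480),(232,185),(304,185),(243,480),(311,480)]: print(q,t(q,.142))
for q in [(134,230),(413,230)]: print("skirt",t(q,.112))
for q in [(45,215),(505,215)]: print("rim",t(q,.097))
E
```

```text
(268, 180) (array([ 0.4953, -0.2181,  0.142 ]), 'tool', array([ 0.028 , -0.0047]))
(277, 480) (array([ 0.5402, -0.1946,  0.142 ]), 'tool', array([-0.0226, -0.0036]))
(232, 185) (array([ 0.4983, -0.2225,  0.142 ]), 'tool', array([ 0.0273, -0.0099]))
(304, 185) (array([ 0.4937, -0.2131,  0.142 ]), 'tool', array([0.0273, 0.0006]))
(243, 480) (array([ 0.5426, -0.1994,  0.142 ]), 'tool', array([-0.0227, -0.0091]))
(311, 480) (array([ 0.5377, -0.1897,  0.142 ]), 'tool', array([-0.0226,  0.0018]))
skirt (array([ 0.523 , -0.2311,  0.112 ]), 'tool', array([ 0.0091, -0.0287]))
skirt (array([ 0.5014, -0.1879,  0.112 ]), 'tool', array([0.0091, 0.0197]))
rim (array([ 0.5339, -0.2468,  0.097 ]), 'tool', array([ 0.0064, -0.0475]))
rim (array([ 0.4954, -0.17  ,  0.097 ]), 'tool', array([0.0064, 0.0384]))
```

Request:
jog_arm(motion=[[[0,-0.0035,0.015,0,0,-1,0.087],[0,-0.0035,0.03,0,0,-1,0.087],[0,-0.0035,0.037,0,0,-1,0.087],[0,-0.0035,0.037,0,0,-1,0.06],[0,-0.0035,0.037,0,0,-1,0.03],[0,-0.0035,0.037,0,0,-1,0.03],[0,-0.0035,0.037,0,0,-1,0.025]]], newtons=10)

```text
t: 3.65
eef_pos: [0.5204, -0.2046, 0.1405]
ee_rot: [-3.138, 0.003, -2.66]
force: [-0.2, -1.1, 1.2]
width: 0.0606
```

```bash
python3 - <<'E'
from h import *
d=rel((.5185,-0.204,.138),-152)
print(arm.get_state()["width"])
im=optics.grab_frame("wrist"); cv2.imwrite("pics/wrist3.png",im[:,:,::-1])
im=optics.grab_frame("side"); cv2.imwrite("pics/side3.png",cv2.resize(im[150:310,220:400,::-1],None,fx=4,fy=3.7))
E
```

```text
t 3.65 pos [ 0.5204 -0.2046  0.1405] rpy [-1.7982e+02  1.5000e-01 -1.5241e+02] F [-0.2 -1.1  1.2] q [-0.02  0.26 -0.39  0.   -0.91 -1.07]
rel [0.0014 0.0014 0.0025] [-0.18  0.15 -0.41]
0.0605555804283811
```

View pics/wrist3.png

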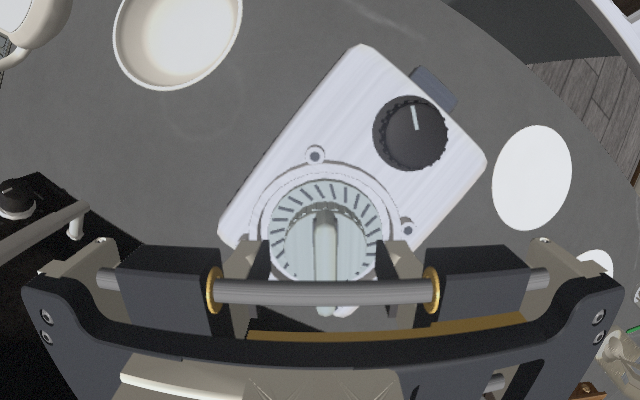

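View pics/side3.png

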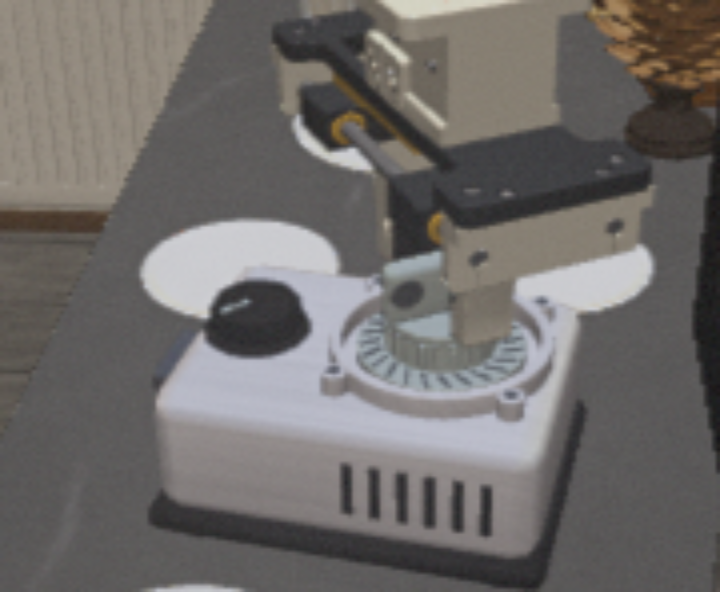

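Request:
jog_arm(motion=[[[0.0,0.0,0.0025,0,0,0,0.05],[0.0,0.0,0.0025,0,0,0,0.04],[0.0,0.0,0.0025,0,0,0,0.03]]], newtons=10)

```text
t: 4.05
eef_pos: [0.5201, -0.2046, 0.1376]
ee_rot: [-3.139, 0.002, -2.66]
force: [-0.2, -0.2, 0.2]
width: 0.0393
```

```bash
python3 - <<'E'
from h import *
d=rel((.5187,-0.2043,.138),-152)
s=arm.get_state();print(s["width"],s["moment"],s["joint_efforts"])
im=optics.grab_frame("wrist");d=rel((.5187,-0.2043,.138),-152); cv2.imwrite("pics/wrist4.png",cv2.resize(im[160:320,230:420,::-1],None,fx=4,fy=3.5))
E
```

```text
t 4.05 pos [ 0.5201 -0.2046  0.1376] rpy [-1.7984e+02  1.2000e-01 -1.5241e+02] F [-0.2 -0.2  0.2] q [-0.02  0.27 -0.4   0.   -0.9  -1.07]
rel [ 0.0011  0.001  -0.0004] [-0.16  0.12 -0.41]
0.039307275826203095 [ 0.02097073 -0.15218602 -0.0151237 ] [-2.63182919e-04 -4.61956716e+01  2.44622862e+01  5.83728075e+00
 -3.17078945e-02  1.58035368e-04]
t 4.1 pos [ 0.5202 -0.2046  0.1376] rpy [-1.7984e+02  1.2000e-01 -1.5241e+02] F [0.4 0.7 0.4] q [-0.02  0.27 -0.4   0.   -0.9  -1.07]
rel [ 0.0011  0.001  -0.0004] [-0.16  0.12 -0.41]
```

View pics/wrist4.png

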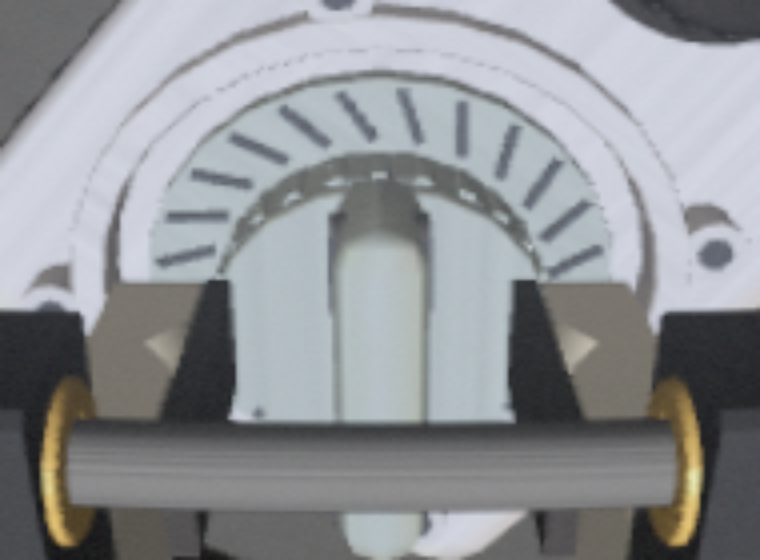

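Request:
jog_arm(motion=[[[0.001,0.001,-0.0005,0.15,-0.1,-0.4,0.03],[0.001,0.001,-0.0005,0.15,-0.1,-0.4,0.022],[0.001,0.001,-0.0005,0.15,-0.1,-0.4,0.016],[0.001,0.001,-0.0005,0.15,-0.1,-0.4,0.012],[0.001,0.001,-0.0005,0.15,-0.1,-0.4,0.008],[0.001,0.001,-0.0005,0.15,-0.1,-0.4,0.004],[0.001,0.001,-0.0005,0.15,-0.1,-0.4,0.002],[0.001,0.001,-0.0005,0.15,-0.1,-0.4,0.002]]], newtons=8)

```text
t: 4.9
eef_pos: [0.5188, -0.2042, 0.1382]
ee_rot: [-3.136, 0.004, -2.653]
force: [-0.7, 0.7, 2.1]
width: 0.0121
```

```bash
python3 - <<'E'
from h import *
d=rel((.5187,-0.2043,.138),-152)
s=arm.get_state();print(s["width"],s["moment"],s["joint_efforts"])
im=optics.grab_frame("wrist"); cv2.imwrite("pics/wrist5.png",cv2.resize(im[160:320,230:420,::-1],None,fx=4,fy=3.5))
E
```

```text
t 4.9 pos [ 0.5188 -0.2042  0.1382] rpy [-179.69    0.22 -152.01] F [-0.7  0.7  2.1] q [-0.02  0.26 -0.4   0.   -0.9  -1.06]
rel [ 0.0002 -0.0001  0.0002] [-0.31  0.22 -0.01]
0.012069712907753882 [ 0.51328007  0.17853147 -0.01383139] [-4.23035352e-01 -4.50910735e+01  2.43614709e+01  6.03555769e+00
  2.39712037e-01 -1.37795712e-02]
```

View pics/wrist5.png

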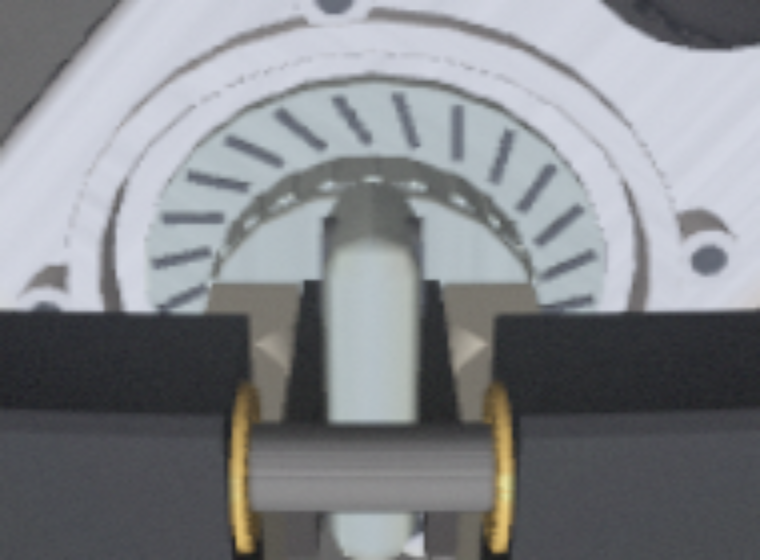

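The nut is gripped: width is 12.1 mm and the forces are near zero. Next I turn it clockwise.

Request:
jog_arm(motion=[[[0,0,0,0,0,5,0.002],[0,0,0,0,0,10,0.002],[0,0,0,0,0,15,0.002],[0,0,0,0,0,20,0.002],[0,0,0,0,0,20,0.002]]], newtons=12)

```text
t: 5.45
eef_pos: [0.5187, -0.2043, 0.1382]
ee_rot: [-3.138, 0.005, -3.004]
force: [-0.1, -0.9, 1.1]
width: 0.0117
```

```bash
python3 - <<'E'
from h import *
d=rel((.5187,-0.2043,.138),-237)
s=arm.get_state();print(s["width"],s["moment"])
E
```

```text
t 5.45 pos [ 0.5187 -0.2043  0.1382] rpy [-179.78    0.3  -172.09] F [-0.1 -0.9  1.1] q [-0.02  0.26 -0.4   0.   -0.9  -1.41]
rel [-0.      0.      0.0002] [-2.000e-02  3.900e-01  6.491e+01]
0.011710901738191448 [0.13477912 0.13644962 0.00750771]
```

Request:
jog_arm(motion=[[[0,0,0,0,0,6,0.002],[0,0,0,0,0,12,0.002],[0,0,0,0,0,18,0.002],[0,0,0,0,0,24,0.002],[0,0,0,0,0,30,0.002],[0,0,0,0,0,35,0.002],[0,0,0,0,0,35,0.002]]])

```text
t: 6.15
eef_pos: [0.5188, -0.2044, 0.1382]
ee_rot: [-3.141, 0.007, 2.67]
force: [-1.0, 0.1, 0.1]
width: 0.0119
```

```bash
python3 - <<'E'
from h import *
d=rel((.5187,-0.2043,.138),-237)
s=arm.get_state();print(s["width"],s["moment"])
E
```

```text
t 6.15 pos [ 0.5188 -0.2044  0.1382] rpy [-179.99    0.38  152.97] F [-1.   0.1  0.1] q [-0.02  0.26 -0.4   0.   -0.9  -2.02]
rel [0.0001 0.0001 0.0002] [ 0.09  0.38 29.97]
0.011943529165460643 [0.04008557 0.05659316 0.03410109]
```

Request:
jog_arm(motion=[[[0,0,0,0,0,6,0.002],[0,0,0,0,0,12,0.002],[0,0,0,0,0,18,0.002],[0,0,0,0,0,24,0.002],[0,0,0,0,0,30,0.002],[0,0,0,0,0,30,0.002],[0,0,0,0,0,30,0.002]]])

```text
t: 6.85
eef_pos: [0.5189, -0.2043, 0.1382]
ee_rot: [3.138, 0.006, 2.152]
force: [-0.5, 0.3, 0.4]
width: 0.0115
```

```bash
python3 - <<'E'
from h import *
d=rel((.5187,-0.2043,.138),-237)
s=arm.get_state();print(s["width"],s["moment"])
im=optics.grab_frame("wrist"); cv2.imwrite("pics/wrist6.png",im[:,:,::-1])
im=optics.grab_frame("side"); cv2.imwrite("pics/side6.png",cv2.resize(im[150:310,220:400,::-1],None,fx=4,fy=3.7))
E
```

```text
t 6.85 pos [ 0.5189 -0.2043  0.1382] rpy [179.8    0.34 123.28] F [-0.5  0.3  0.4] q [-0.02  0.26 -0.4   0.   -0.9  -2.54]
rel [ 0.0002 -0.0002  0.0002] [0.2  0.34 0.28]
0.011475296934804749 [ 0.05176109 -0.08961833 -0.01042151]
```

View pics/wrist6.png

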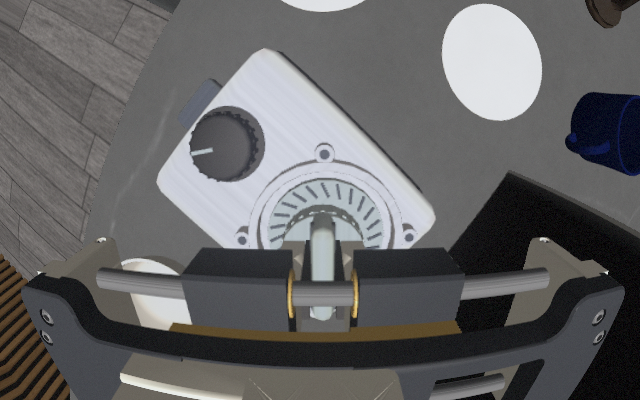

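View pics/side6.png

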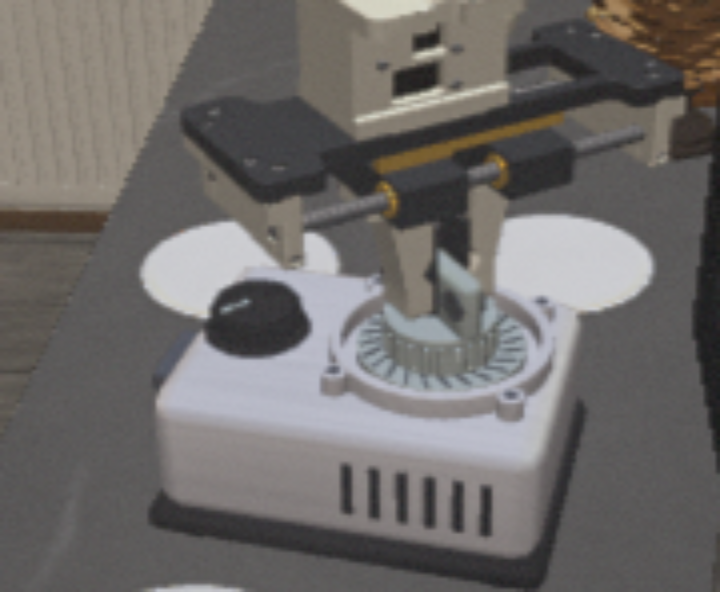

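The nut turned about 85° with the gripper and the dial is unmoved. Now a gentle trial lift.

Request:
jog_arm(motion=[[[0,0,0,0,0,0,0.002],[0,0,-0.002,0,0,0,0.002],[0,0,-0.004,0,0,0,0.002],[0,0,-0.006,0,0,0,0.002],[0,0,-0.006,0,0,0,0.002]]], newtons=20)

```text
t: 7.45
eef_pos: [0.519, -0.2044, 0.1445]
ee_rot: [3.138, 0.006, 2.15]
force: [0.6, 0.9, -0.9]
width: 0.0121
```

```bash
python3 - <<'E'
from h import *
d=rel((.5187,-0.2043,.2),-237)
s=arm.get_state();print(s["width"],s["moment"])
E
```

```text
t 7.45 pos [ 0.519  -0.2044  0.1445] rpy [179.79   0.36 123.2 ] F [ 0.6  0.9 -0.9] q [-0.02  0.26 -0.4   0.   -0.91 -2.54]
rel [-0.0001 -0.     -0.0555] [0.21 0.36 0.2 ]
0.012136769891246738 [-0.03470887 -0.08825829 -0.03301292]
```

It lifts freely, so I carry on straight up.

Request:
jog_arm(motion=[[[0,0,-0.006,0,0,0,0.002],[0,0,-0.014,0,0,0,0.002],[0,0,-0.024,0,0,0,0.002],[0,0,-0.04,0,0,0,0.002],[0,0,-0.06,0,0,0,0.002],[0,0,-0.075,0,0,0,0.002],[0,0,-0.075,0,0,0,0.002]]])

```text
t: 8.15
eef_pos: [0.5199, -0.2044, 0.2226]
ee_rot: [3.134, 0.01, 2.151]
force: [-0.3, 0.0, -0.8]
width: 0.0114
```

```bash
python3 - <<'E'
from h import *
d=rel((.47,0.0,.22),-237)
d=rel((.4854,0.1742,.2),-150)
s=arm.get_state();print(s["width"],s["moment"])
im=optics.grab_frame("side"); cv2.imwrite("pics/side7.png",cv2.resize(im[110:310,220:400,::-1],None,fx=3,fy=3))
im=optics.grab_frame("wrist"); cv2.imwrite("pics/wrist7.png",im[:,:,::-1])
E
```

```text
t 8.15 pos [ 0.5199 -0.2044  0.2226] rpy [179.58   0.55 123.22] F [-0.3  0.  -0.8] q [-0.02  0.18 -0.3   0.   -1.08 -2.54]
rel [0.1983 0.0703 0.0012] [0.42 0.55 0.23]
t 8.15 pos [ 0.5199 -0.2044  0.2226] rpy [179.58   0.55 123.22] F [-0.3  0.  -0.8] q [-0.02  0.18 -0.3   0.   -1.08 -2.54]
rel [0.3358 0.1785 0.0207] [-8.000e-02  7.600e-01 -8.677e+01]
0.011400345740508005 [ 0.00127542 -0.17351812  0.00640191]
```

View pics/side7.png

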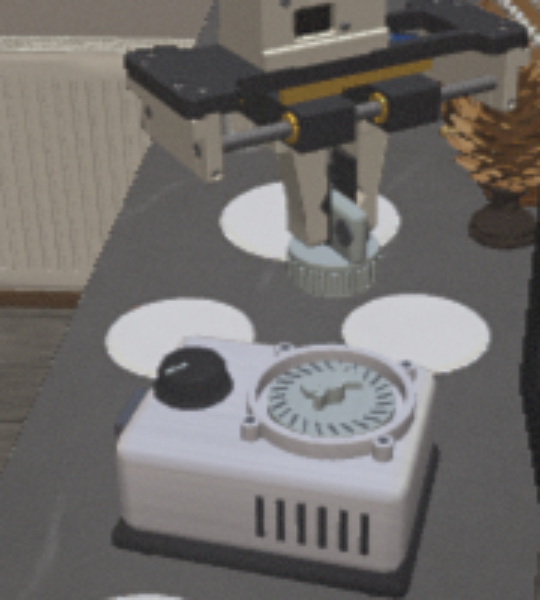

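View pics/wrist7.png

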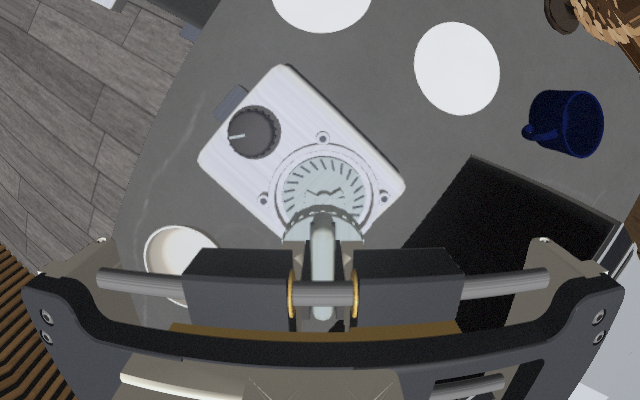

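Request:
jog_arm(motion=[[[0.336,0.1785,0.02,0,0.7,-80,0.002],[0.336,0.1785,0.02,0,0.7,-80,0.002],[0.336,0.1785,0.02,0,0.7,-80,0.002],[0.336,0.1785,0.02,0,0.7,-80,0.002],[0.336,0.1785,0.02,0,0.7,-80,0.002],[0.336,0.1785,0.02,0,0.7,-80,0.002],[0.336,0.1785,0.02,0,0.7,-80,0.002],[0.336,0.1785,0.02,0,0.7,-80,0.002]]])

```text
t: 9.05
eef_pos: [0.483, 0.1776, 0.1974]
ee_rot: [3.141, -0.003, -2.925]
force: [1.1, 0.3, -1.8]
width: 0.0116
```

```bash
python3 - <<'E'
from h import *
d=rel((.4854,0.1742,.13),-150)
s=arm.get_state();print(s["width"],s["moment"])
E
```

```text
t 9.05 pos [0.483  0.1776 0.1974] rpy [ 1.7995e+02 -1.5000e-01 -1.6760e+02] F [ 1.1  0.3 -1.8] q [ 0.73  0.14 -0.41 -0.   -1.03 -2.09]
rel [-0.0018 -0.0039  0.0673] [  0.08  -0.14 -17.6 ]
0.01163107719429441 [-0.01157631 -0.27340861  0.02758536]
```

Request:
jog_arm(motion=[[[-0.002,-0.004,0.02,0,0,-8,0.002],[-0.002,-0.004,0.045,0,0,-16,0.002],[-0.002,-0.004,0.067,0,0,-17.6,0.002],[-0.002,-0.004,0.067,0,0,-17.6,0.002],[-0.002,-0.004,0.067,0,0,-17.6,0.002]]])

```text
t: 9.55
eef_pos: [0.4854, 0.1738, 0.1301]
ee_rot: [3.141, -0.004, -2.619]
force: [-0.2, 0.6, -1.0]
width: 0.0121
```

```bash
python3 - <<'E'
from h import *
d=rel((.4854,0.1742,.056),-150)
s=arm.get_state();print(s["width"],s["moment"])
im=optics.grab_frame("side"); cv2.imwrite("pics/side8.png",cv2.resize(im[80:280,220:440,::-1],None,fx=3,fy=3))
im=optics.grab_frame("wrist"); cv2.imwrite("pics/wrist8.png",im[:,:,::-1])
E
```

```text
t 9.55 pos [0.4854 0.1738 0.1301] rpy [ 179.94   -0.23 -150.06] F [-0.2  0.6 -1. ] q [ 0.72  0.21 -0.49 -0.   -0.87 -1.77]
rel [-0.0005  0.0003  0.0741] [ 0.06 -0.23 -0.06]
0.012121534398682266 [ 0.0881257  -0.14084938 -0.03138822]
```

View pics/side8.png

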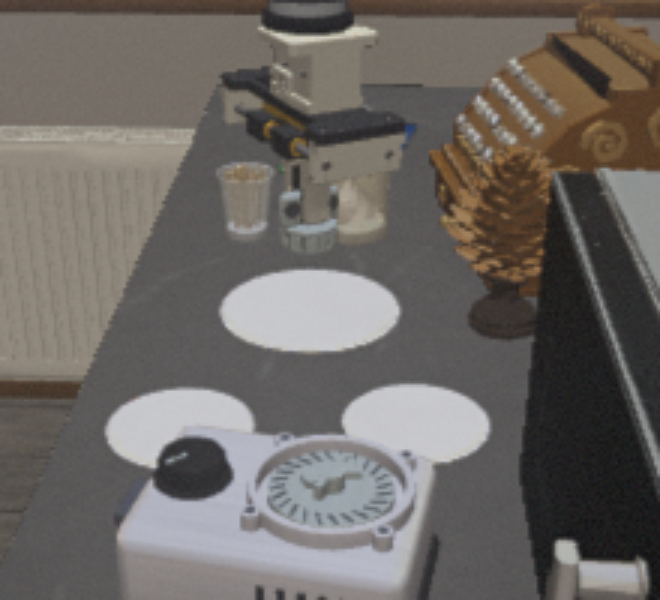

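View pics/wrist8.png

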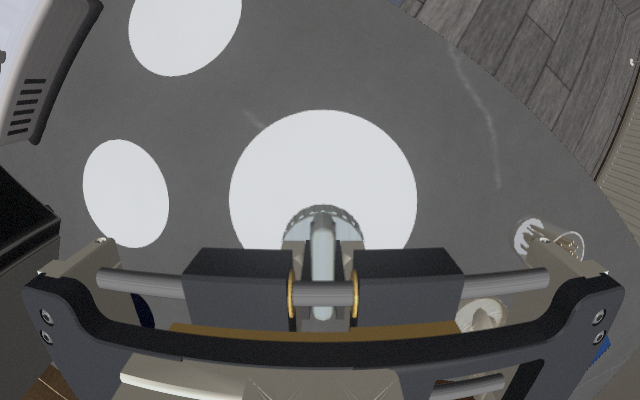

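```bash
python3 - <<'E'
from h import *
s=arm.get_state();pos=s["eef_pos"];rpy=s["ee_rot"]
im=cv2.imread("pics/wrist8.png");hsv=cv2.cvtColor(im,cv2.COLOR_BGR2HSV)
m=((hsv[...,2]>205)&(hsv[...,1]<12)).astype(np.uint8); m[225:]=0;m[:,:200]=0;m[:,440:]=0
ct=max(cv2.findContours(m,cv2.RETR_EXTERNAL,cv2.CHAIN_APPROX_NONE)[0],key=cv2.contourArea)[:,0,:]
P=[];
ct=[c for c in ct if c[1]<215 and not (275<c[0]<370 and c[1]>150)]
P=np.array([wplane(c,.019,pos,rpy)[:2] for c in ct])
A=np.c_[2*P,np.ones(len(P))];x=np.linalg.lstsq(A,(P**2).sum(1),rcond=None)[0]
print(x[:2],np.sqrt(x[2]+x[0]**2+x[1]**2),len(P))
im=cv2.imread("pics/side0.png")
m=((im.min(2)>205)).astype(np.uint8)
for ct in cv2.findContours(m,cv2.RETR_EXTERNAL,cv2.CHAIN_APPROX_NONE)[0]:
    if cv2.contourArea(ct)>500:
        e=cv2.fitEllipse(ct)
        if 150<e[0][1]<260:
            Q=np.array([plane("side",c,.019)[:2] for c in ct[:,0,:]]);A=np.c_[2*Q,np.ones(len(Q))];x=np.linalg.lstsq(A,(Q**2).sum(1),rcond=None)[0];print("side",e[0],x[:2],np.sqrt(x[2]+x[0]**2+x[1]**2))
E
```

```text
[0.48654536 0.17340885] 0.08077841473518617 291
```

Wrist and top views agree on the plate centre, within 1.5 mm. Descending.

Request:
jog_arm(motion=[[[0,0,0.02,0,-0.2,0,0.002],[0,0,0.04,0,-0.2,0,0.002],[0,0,0.055,0,-0.2,0,0.002],[0,0,0.065,0,-0.2,0,0.002],[0,0,0.07,0,-0.2,0,0.002],[0,0,0.072,0,-0.2,0,0.002],[0,0,0.072,0,-0.2,0,0.002]]])

```text
t: 10.35
eef_pos: [0.4865, 0.1746, 0.0598]
ee_rot: [3.14, 0.003, -2.619]
force: [-0.1, 0.7, -2.1]
width: 0.0116
```

```bash
python3 - <<'E'
from h import *
d=rel((.486,0.1738,.0545),-150)
E
```

```text
t 10.35 pos [0.4865 0.1746 0.0598] rpy [ 179.91    0.19 -150.05] F [-0.1  0.7 -2.1] q [ 0.72  0.31 -0.57 -0.   -0.69 -1.77]
rel [ 0.0008 -0.0005  0.0053] [ 0.09  0.19 -0.05]
```

Request:
jog_arm(motion=[[[0,0,0.001,0,0.2,0,0.002],[0,0,0.002,0,0.2,0,0.002],[0,0,0.003,0,0.2,0,0.002],[0,0,0.004,0,0.2,0,0.002],[0,0,0.005,0,0.2,0,0.002],[0,0,0.005,0,0.2,0,0.002]]])

```text
t: 10.95
eef_pos: [0.4863, 0.1746, 0.0546]
ee_rot: [3.14, -0.001, -2.619]
force: [-0.7, -0.7, -1.7]
width: 0.0118
```

```bash
python3 - <<'E'
from h import *
d=rel((.486,0.1738,.0545),-150)
E
```

```text
t 10.95 pos [0.4863 0.1746 0.0546] rpy [ 1.7991e+02 -4.0000e-02 -1.5004e+02] F [-0.7 -0.7 -1.7] q [ 0.72  0.32 -0.57 -0.   -0.68 -1.77]
rel [ 0.0007 -0.0005  0.0001] [ 0.09 -0.04 -0.04]
```

Still hanging: force z is -1.7 N, about the nut's weight. I creep down until it makes contact.

Request:
jog_arm(motion=[[[0,0,0.0005,0,0,0,0.002],[0,0,0.001,0,0,0,0.002],[0,0,0.001,0,0,0,0.002]]])

```text
t: 11.25
eef_pos: [0.4864, 0.1746, 0.0542]
ee_rot: [3.14, -0.0, -2.619]
force: [-3.1, -0.4, 5.1]
width: 0.012
```

```bash
python3 - <<'E'
from h import *
d=rel((.486,0.1738,.0545),-150)
im=optics.grab_frame("side"); cv2.imwrite("pics/side9.png",cv2.resize(im[100:220,260:400,::-1],None,fx=5,fy=5,interpolation=cv2.INTER_CUBIC))
print(arm.get_state()["force"])
E
```

```text
t 11.25 pos [0.4864 0.1746 0.0542] rpy [ 1.7991e+02 -1.0000e-02 -1.5003e+02] F [-3.1 -0.4  5.1] q [ 0.72  0.32 -0.57 -0.   -0.68 -1.77]
rel [ 0.0008 -0.0005 -0.0003] [ 0.09 -0.01 -0.03]
[-2.56142218 -0.21234742  5.78057332]
```

View pics/side9.png

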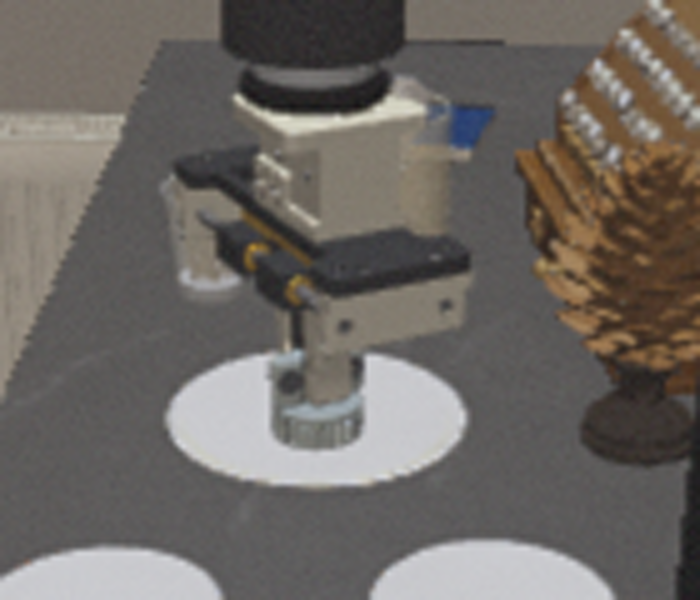

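Contact, at the predicted height. Release and rise.

Request:
jog_arm(motion=[[[0,0,0,0,0,0,0.016],[0,0,0,0,0,0,0.022],[0,0,0,0,0,0,0.03],[0,0,0,0,0,0,0.04],[0,0,0,0,0,0,0.05],[0,0,0,0,0,0,0.05]]])

```text
t: 11.9
eef_pos: [0.4864, 0.1746, 0.0541]
ee_rot: [3.14, -0.0, -2.619]
force: [-0.6, -0.7, 0.1]
width: 0.0472
```

```bash
python3 - <<'E'
from h import *
d=rel((.486,0.1738,.2),-150);print(arm.get_state()["width"])
E
```

```text
t 11.9 pos [0.4864 0.1746 0.0541] rpy [ 1.7992e+02 -2.0000e-02 -1.5003e+02] F [-0.6 -0.7  0.1] q [ 0.72  0.32 -0.57 -0.   -0.68 -1.77]
rel [ 0.0008 -0.0003 -0.1459] [ 0.08 -0.02 -0.03]
0.04716929535863515
```

Request:
jog_arm(motion=[[[0,0,-0.01,0,0,0,0.05],[0,0,-0.03,0,0,0,0.05],[0,0,-0.06,0,0,0,0.05],[0,0,-0.1,0,0,0,0.05],[0,0,-0.145,0,0,0,0.05],[0,0,-0.145,0,0,0,0.05]]])

```text
t: 12.5
eef_pos: [0.4895, 0.176, 0.2063]
ee_rot: [3.14, 0.011, -2.617]
force: [1.1, 0.3, -1.5]
width: 0.0504
```

```bash
python3 - <<'E'
from h import *
d=rel((.486,0.1738,.2),-150)
im=optics.grab_frame("wrist"); cv2.imwrite("pics/wrist10.png",im[:,:,::-1])
im=optics.grab_frame("side"); cv2.imwrite("pics/side10.png",cv2.resize(im[120:310,240:400,::-1],None,fx=3,fy=3,interpolation=cv2.INTER_CUBIC))
E
```

```text
t 12.5 pos [0.4895 0.176  0.2063] rpy [ 179.91    0.61 -149.96] F [ 1.1  0.3 -1.5] q [ 0.72  0.13 -0.4   0.   -1.03 -1.77]
rel [ 0.0042 -0.0002  0.0063] [0.09 0.61 0.04]
```

View pics/wrist10.png

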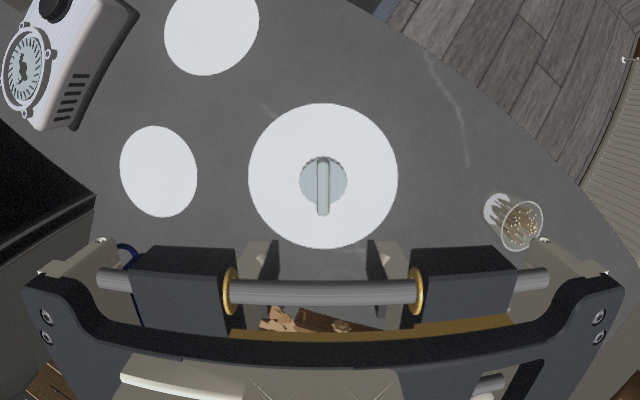

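View pics/side10.png

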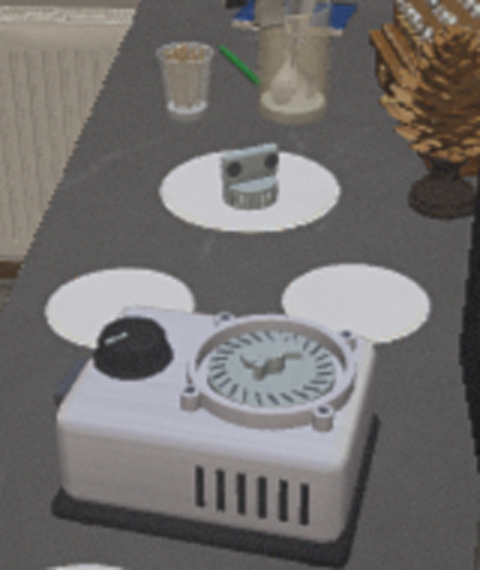

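The nut stands upright at the middle of the large plate (wrist about (322,180), plate centre about (323,176)). The dial pointer is unchanged, and the gripper is clear and touching nothing.

```bash
python3 - <<'E'
from h import *
s=arm.get_state();print(s["t"],s["force"].round(1),s["qd"].round(3))
print(arm.job_done())
E
```

```text
12.6 [-0.3  0.1 -0.5] [ 0.     0.036 -0.041 -0.009  0.014 -0.001]
the job is handed in; nothing more can be done
None
```

I unscrewed the winged nut about 85° clockwise (the reverse-thread way), lifted it straight off, and set it upright in the middle of the large white plate. I handed the job in at 12.6 s of the 51 s allowed.

**Forces:** The measured wrist force stayed within about 3 N while turning and lifting. It was about 6 N when the nut touched down on the plate. The contact force between nut and grinder cannot be read directly.

**Final pictures:** The nut stands upright within a few millimetres of the plate's centre, and the plate lies flat. The dial pointer looks unchanged by eye. The gripper is open and clear, well above the nut.

**Disagreement between cameras:** The overhead camera put the nut about 4 mm from where the wrist camera saw it. I used the wrist view for the grasp, and the grip closed centred at 12 mm with almost no side force. For the plate's centre the two views agreed to about 1.5 mm.

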